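# Run the crab apples from the chute into the tray

## Task

Push the empty cardboard tray along the bench until it is fully home under the mouth of the fruit chute, square against the stop bar, then press the chute's lever down by its paddle to raise the heavy flap, and hold it down until all six crab apples have rolled into the tray. Then ease the lever back up until the flap is shut, without letting it slam, and take the hand away. Only push and press with the fingers: grip and lift nothing, leave the apples and the flap untouched and the tray home, and do not disturb the other things on the bench.

Things in the scene. Friction and masses are not known exactly. Their poses are not given: they have to be found in the camera images.
- chute: Steel fruit chute on grey legs, fixed to the bench, 150 mm wide, 230 long, about 200 high. Origin on the bench under its middle, z up. It runs along its own y: open mouth at y = -130 mm (floor 90 mm above the bench), closed rear at y = +100 mm; floor slopes 10 degrees to the mouth; inside 94 mm wide, cheeks 53 mm high. The lever is outside its -x cheek, its paddle behind the rear end.
- tray_home (a point): Where the tray's origin lies when fully home, on the bench 165 mm from the chute's origin along the chute's -y; axes as the chute's. Home means centred under the mouth and against the stop bar: the grey bar, 150 mm long (chute x), 22 to 48 mm above the bench, joining the front legs, its outer face at chute y = -90 mm. The mouth overhangs it by 40 mm.
- lever (a joint): Turn (rad) of the cross shaft carrying lever and flap, 170 mm above the bench at chute y = -10 mm. 0 = at rest: flap shut, long arm rising 18 degrees to the rear. Grows as the paddle is pressed down and the flap rises; hard stop at 0.62. Apples pass under the flap from about 0.4. Nothing holds it open: the flap's weight shuts it. Pressing takes about 5 to 9 N on the paddle.
- paddle (a point): Middle of the top face of the ribbed rubber paddle at the lever's long end, 50 mm (chute x) by 70 mm (along the lever). At rest it is 218 mm behind the shaft along the chute's +y, 91 mm above it (261 mm above the bench) and 68 mm to the chute's -x side. At the hard stop it is 118 mm above the bench, 230 mm behind the shaft. Axes turn with the lever, equal to the chute's at rest.
- flap (a point): Heavy steel flap, 88 mm wide, 50 high, with a dark ballast bar on its outer face, 1.4 kg (varies), at the lever's short end: on two arms 90 mm ahead of the shaft. Shut, it stands upright across the chute 30 mm inside the mouth and holds the apples back. This point: middle of its inner face.
- tray: Empty open cardboard fruit tray, 180 mm (its x) by 150 mm (its y) by 70 mm high, walls 5 mm, about 0.35 kg, loose on the bench before the mouth, 85 to 125 mm short of home. Origin at the centre of its underside; its y axis points to the chute, roughly along the chute's y.
- apple0: One of six red crab apples, about 41 mm across, 38 g, lying in the chute behind the flap, two abreast. Origin at its centre.
- apple1: One of six red crab apples, about 41 mm across, 38 g, lying in the chute behind the flap, two abreast. Origin at its centre.
- apple2: One of six red crab apples, about 41 mm across, 38 g, lying in the chute behind the flap, two abreast. Origin at its centre.
- apple3: One of six red crab apples, about 41 mm across, 38 g, lying in the chute behind the flap, two abreast. Origin at its centre.
- apple4: One of six red crab apples, about 41 mm across, 38 g, lying in the chute behind the flap, two abreast. Origin at its centre.
- apple5: One of six red crab apples, about 41 mm across, 38 g, lying in the chute behind the flap, two abreast. Origin at its centre.
- tape_roll: Bystander: yellow roll of packing tape lying flat, 104 mm across, 48 mm high, beyond the chute. Origin at the centre of its underside.
- tape_dispenser: Bystander: black bench tape dispenser, 75 x 155 mm, 88 mm high, beyond the tray. Origin at the centre of its underside.
- pen_pot: Bystander: white pot of marker pens, 76 mm across, 140 mm high with the pens, left of the chute. Origin at the centre of its underside.
Mind the look-alikes: they are no part of the job. What is shaped like the apple5 but blue or yellow is not meant.

How it is judged:
By the outcome, as a careful person would: the job done as asked, in the order asked, and still so for the second after the job is handed in, with the robot touching nothing.
It also fails if it takes over 62 s, if anything falls off the work surface, if the arm or the gripper's body presses on something with over 40 N, if the wrist force passes 120 N, or if a joint passes its speed limit or range.

## Robot

A 7-joint arm with a two-finger parallel gripper is mounted at the origin on the work surface. World frame = base frame: x ahead of the robot, y to its left, z up, the work surface at z = 0. Lengths are in m, angles in rad, forces in N, time in s.
With the tool pointing down it reaches from about 0.4 to 0.85 m from the base axis. Payload 4.5 kg.
Tool frame: the origin (TCP) lies on the centre line of the jaws, within the pads' length; the fingertips stand 11 mm ahead of it and the grasp point (between the pads) lies 8 mm behind it; z points along the fingers, y is the direction in which the jaws open and shut (so a half turn about z gives the same grasp; the last joint's range is limited). The gripper opens to 88 mm and grips with 3 to 60 N. Pads are 18 mm wide; open, the fingers measure 123 mm over their backs; the gripper's body (75 mm by 187 mm) begins 45 mm behind the grasp point.
Start: joints at [1.333, 0.689, -0.195, 1.565, 0.157, 0.902, -0.215], TCP at [0.168, -0.602, 0.25] pointing down, gripper open.
Joint ranges: [-3.01, 3.01], [-0.46, 2.08], [-1.47, 1.51], [0.13, 2.56], [-1, 4.14], [0.04, 2.09], [-2.66, 2.66]. Speed limits (rad/s): [2.57, 2.57, 3.14, 3.14, 3.14, 3.14, 3.14].

## Interface

Orientations are given as a unit quaternion [x, y, z, w].
In Python, from plant import r, snapshot gives the robot as it stands.
- The arm moves only by the tool drive_tool, never from a script. Its argument "commands" is a list of rows, each an object of numbers: "wx", "wy", "wz": the turn, a rotation vector about the tool's x, y, z in rad; "dx", "dy", "dz": the shift along the tool's x, y, z in m; "claw": the opening, from 0 (shut) to 1 (fully open). A call has 1 to 12 rows; each row shifts and turns the commanded pose from where the row before left it, along the tool's axes as they then stand; what a row does not reach is not made up. A row lasts 1/10 s, in which the tool goes at most 50 mm and 8.59 degrees, less where a joint would pass 70% of its speed; a pose out of reach is approached as far as the arm can. A call is refused whole if a number of a shift passes 0.05 or a number of a turn 0.15, either way. A call with a gripper value outside its range is refused whole. The fingers move at their own pace and stop on an object; "grip_force" is the grip in N (left out, the last holds). Time passes only in rows, so rows that do not move let the fingers close. It gives the time, the measured TCP pose, the force and the opening at its end, in the units of the state.
- r.get_state(): the state, without advancing time (a new reading comes with each control period).
- snapshot(name): name is "scene" or "top" or "wrist"; returns a dict with "color" (480x640x3 uint8, red, green, blue), "fx", "fy", "cx", "cy" (pixels), "dist" ([k1, k2, p1, p2, k3] as OpenCV has them; the pictures are not rectified), "world_to_cam" (4x4, takes a point from world to camera coordinates); the wrist camera has in their place "T_tool_cam" (4x4, takes a point from camera to tool coordinates, whose origin is the TCP and whose axes are the flange's). Camera axes: x right, y up, looking along -z (the intrinsics and any distortion apply to the point x, -y, -z); pixel columns grow to the right and rows downward; lengths in m; the calibration is good to about 2 mm. A picture is of the moment at which its call begins: read the wrist's pose just before it. There is no depth.
- r.finish_job(): hands the job in, once; it reports no verdict.
The state is a dict: "clock": time; "q": joint angles; "qd": joint speeds; "joint_torque": joint torques, N m; "tool_pos": TCP position; "eef_rot": TCP orientation; "contact_force": force on the tool from outside, world axes, zero at the start; "moment": the same for the moment, N m; "opening": opening from 0.0 (shut) to 1.0 (fully open).
Only numpy, scipy, OpenCV 4.12 (cv2) and the standard library are available. Lean on these libraries where they do the work, as an engineer would, in place of code of your own. Each camera call takes 0.05 s, during which the arm holds its last target. There are 200 camera calls.

## Working session

There is one attempt and no reset: what is moved stays moved. The work goes in short steps, Python scripts to look and compute and a tool call to move; the robot and the scene stay as the last step left them, time stands still between calls to the robot, and variables do not carry over. Pictures are saved under pics/ and viewed, on a budget of 10 in all, crops included, one or two more only if the job needs it, and the job is handed in when it is done.

Besides the shell and the picture viewer there is one more tool, called after "Request:" as a command line: name --argument value ..., lists and objects as JSON in quotes. drive_tool: Moves the arm, as the interface text tells. Its arguments: {"type":"object","properties":{"commands":{"type":"array","items":{"type":"object","properties":{"wx":{"type":"number"},"wy":{"type":"number"},"wz":{"type":"number"},"dx":{"type":"number"},"dy":{"type":"number"},"dz":{"type":"number"},"claw":{"type":"number"}}}},"grip_force":{"type":"number"}},"required":["commands"]}

```bash
mkdir -p pics; ls; python3 - <<'E'
from plant import r, snapshot
import cv2,pickle
s=r.get_state();print({k:s[k] for k in('clock','tool_pos','eef_rot','contact_force','opening')})
for n in('scene','top'):
    d=snapshot(n);pickle.dump(d,open(f'{n}.pkl','wb'));cv2.imwrite(f'pics/{n}0.png',d['color'][:,:,::-1])
    print({k:v for k,v in d.items() if k!='color'})
E
```

```text
pics
{'clock': 0.0, 'tool_pos': array([ 0.16758502, -0.60148907,  0.24893623]), 'eef_rot': array([ 9.90776561e-01,  1.35502799e-01, -1.73423104e-04, -8.75971250e-04]), 'contact_force': array([-0.48209255, -0.01044789, -0.18572027]), 'opening': 1.0026125515150375}
{'fx': 580.2181692752478, 'fy': 580.2181692752478, 'cx': 313.72389675710923, 'cy': 240.02367425376102, 'dist': array([-0.08910962,  0.        ,  0.        ,  0.        ,  0.        ]), 'world_to_cam': array([[-0.85613659,  0.51665701,  0.00978113,  0.41910883],
       [-0.37905079, -0.64075318,  0.66764951,  0.2008356 ],
       [ 0.35121309,  0.56789163,  0.74441149, -1.60670296],
       [ 0.        ,  0.        ,  0.        ,  1.        ]])}
{'fx': 439.39616717126825, 'fy': 439.39616717126825, 'cx': 320.60368698590014, 'cy': 241.1634078679318, 'dist': array([-0.06754392,  0.        ,  0.        ,  0.        ,  0.        ]), 'world_to_cam': array([[-0.0186003 , -0.99971666,  0.01485365,  0.12254587],
       [ 0.99039463, -0.01638694,  0.13729508, -0.61952487],
       [-0.13701277,  0.01726471,  0.99041882, -0.88937292],
       [ 0.        ,  0.        ,  0.        ,  1.        ]])}
```

View pics/scene0.png

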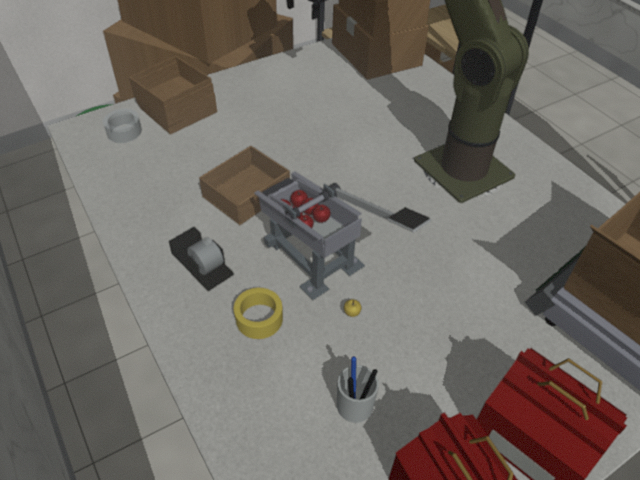

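View pics/top0.png

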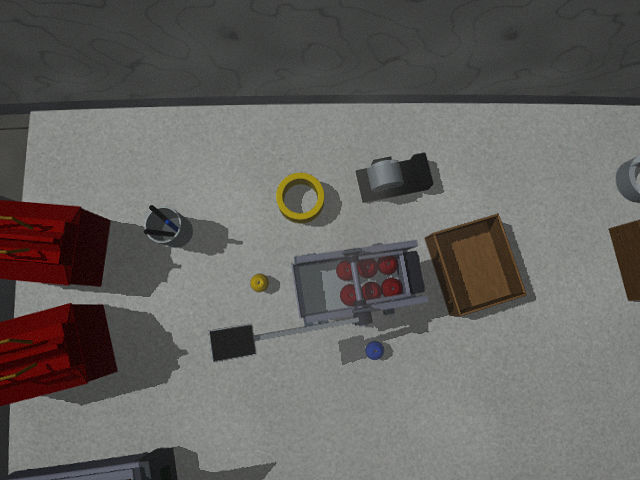

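The pictures show the chute at about (360,280) in the top view, with its mouth to the right (world -y) and the tray at (475,265). The paddle is at (232,342). The lookalikes are blue at (375,350) and yellow at (259,282). I'll enlarge this area to measure it.

```bash
python3 - <<'E'
import cv2
i=cv2.imread('pics/top0.png')[205:375,203:533]
cv2.imwrite('pics/top0c.png',cv2.convertScaleAbs(cv2.resize(i,None,fx=2.4,fy=2.4,interpolation=cv2.INTER_CUBIC),alpha=1.4))
E
cat > h.py <<'E'
import numpy as np,cv2,pickle
def ray(d,uv):
    K=np.array([[d['fx'],0,d['cx']],[0,d['fy'],d['cy']],[0,0,1]])
    n=cv2.undistortPoints(np.array([[uv]],float),K,d['dist'])[0,0]
    W=np.linalg.inv(d['world_to_cam']); return W[:3,3],W[:3,:3]@np.array([n[0],-n[1],-1])
def at(d,uv,z):
    o,v=ray(d,uv);return o+v*(z-o[2])/v[2]
def proj(d,P):
    P=np.atleast_2d(P); W=d['world_to_cam'];c=P@W[:3,:3].T+W[:3,3];c=c*[1,-1,-1]
    K=np.array([[d['fx'],0,d['cx']],[0,d['fy'],d['cy']],[0,0,1]])
    return cv2.projectPoints(c,np.zeros(3),np.zeros(3),K,d['dist'])[0][:,0]
E
```

```text
(no output)
```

View pics/top0c.png

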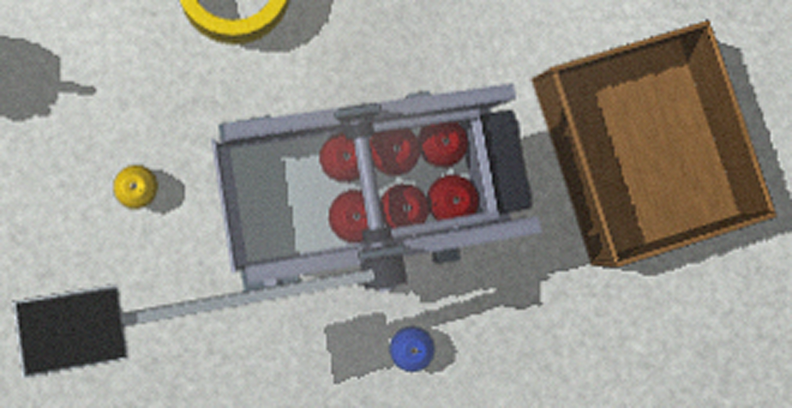

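```bash
python3 - <<'E'
from h import *
from scipy.optimize import least_squares as ls
d=pickle.load(open('top.pkl','rb'));sc=pickle.load(open('scene.pkl','rb'))
f=lambda p:np.array(p)/2.4+[203,205]-0.3
C=np.linalg.inv(d['world_to_cam'])[:3,3];print('cam',C)
T=np.array([at(d,f(p),.07) for p in[(553,72),(710,22),(774,214),(614,266)]])
print(T.round(4));print('sides',[round(float(np.linalg.norm(T[i]-T[i-1])),4) for i in range(4)],'ctr',T.mean(0))
# tray x axis: along ch-facing wall, corner0-corner3 ; y axis from far to near
v=T[0]-T[3]+T[1]-T[2];print('tray yaw',np.degrees(np.arctan2(v[1],v[0])), )
v=T[0]-T[1]+T[3]-T[2];print('tray yaw from y',np.degrees(np.arctan2(-v[0],v[1])))
c,s=np.cos(np.radians(18)),np.sin(np.radians(18))
M=[[-.068+sx*.025,.208+a*.035*c,.261+a*.035*s] for sx,a in[(1,1),(1,-1),(-1,-1),(-1,1)]]
px=[(17,303),(118,288),(127,356),(27,374)]
M=np.array(M);U=np.array([f(p) for p in px])
def R(y):return np.array([[np.cos(y),-np.sin(y),0],[np.sin(y),np.cos(y),0],[0,0,1]])
mo=np.array([0,-.130,.143]);mu=f((527,155))
def W(x,P):return np.atleast_2d(P)@R(x[2]).T+[x[0],x[1],0]
res=lambda x:np.r_[(proj(d,W(x,M))-U).ravel(),2*(proj(d,W(x,mo))[0]-mu)]
o=ls(res,[.6,.0,0.1]);x=o.x;print('chute',x,np.degrees(x[2]),o.fun.round(1))
for n,P in dict(paddle=[-.068,.208,.261],home=[0,-.165,0],home_rim=[0,-.165,.07],mouthL=[.047,-.13,.143],mouthR=[-.047,-.13,.143],rearL=[.047,.1,.184],rearR=[-.047,.1,.184],flap=[0,-.1,.12]).items():
    w=W(x,P)[0];print(n,w.round(4),'topcrop',((proj(d,w)[0]+.3-[203,205])*2.4).round(),'scene',proj(sc,w)[0].round(1))
tc=np.r_[T.mean(0)[:2],0];print('tray in chute',R(x[2]).T@(tc-[x[0],x[1],0]), 'tray rim in scene',proj(sc,T).round(1).tolist())
E
```

```text
cam [0.49399804 0.12771379 0.96408914]
[[ 0.6274 -0.1217  0.07  ]
 [ 0.6696 -0.2644  0.07  ]
 [ 0.5007 -0.3089  0.07  ]
 [ 0.4603 -0.1656  0.07  ]]
sides [0.1727, 0.1488, 0.1747, 0.1489] ctr [ 0.56449824 -0.21513985  0.07      ]
tray yaw 14.746527710984571
tray yaw from y 16.105703545579424
chute [0.53092273 0.05625378 0.14062843] 8.057415399372847 [ 0.7 -1.7  2.9 -2.8  3.6  0.3  0.9  1.2 -4.8  2. ]
paddle [0.4344 0.2527 0.261 ] topcrop [ 78. 328.] scene [407.2 214.9]
home [ 0.5541 -0.1071  0.    ] topcrop [521. 163.] scene [270.2 216.6]
home_rim [ 0.5541 -0.1071  0.07  ] topcrop [541. 157.] scene [268.9 196.7]
mouthL [ 0.5957 -0.0659  0.143 ] topcrop [510.  99.] scene [259.9 190.9]
mouthR [ 0.5026 -0.0791  0.143 ] topcrop [532. 217.] scene [292.3 173.8]
rearL [0.5634 0.1619 0.184 ] topcrop [220. 140.] scene [324.6 236.9]
rearR [0.4704 0.1487 0.184 ] topcrop [239. 267.] scene [358.9 216.2]
flap [ 0.5449 -0.0428  0.12  ] topcrop [478. 165.] scene [284.4 196.3]
tray in chute [-0.00479593 -0.27342058  0.        ] tray rim in scene [[239.4, 203.8], [199.7, 175.9], [251.1, 144.9], [290.4, 170.2]]
```

Check: the tray sides come out at 174 × 149 mm against the nominal 180 × 150. The tray is 108 mm short of home and yawed about +7° relative to the chute. Both agree with the description. First I turn the tool so that tool x = chute +y and tool y = chute +x.

Request:
drive_tool --commands '[{"wz":-0.144},{"wz":-0.144},{"wz":-0.144},{"wz":-0.144},{"wz":-0.144},{"wz":-0.144},{"wz":-0.144},{"wz":-0.144},{"wz":-0.144},{"wz":-0.144}]'

```text
validation failed for argument at $.co...
```

Request:
drive_tool --commands '[{"dy":0.045,"dx":0.018},{"dy":0.045,"dx":0.018},{"dy":0.045,"dx":0.018},{"dy":0.045,"dx":0.018},{"dy":0.045,"dx":0.018},{"dy":0.045,"dx":0.018},{"dy":0.045,"dx":0.018},{"dy":0.045,"dx":0.018},{"dy":0.045,"dx":0.018},{"dy":0.045,"dx":0.018},{},{}]'

```text
validation failed for argument at $.co...
```

Request:
drive_tool --commands '[{"dx":0,"dy":0,"dz":0,"wx":0,"wy":0,"wz":-0.144,"claw":1},{"dx":0,"dy":0,"dz":0,"wx":0,"wy":0,"wz":-0.144,"claw":1},{"dx":0,"dy":0,"dz":0,"wx":0,"wy":0,"wz":-0.144,"claw":1},{"dx":0,"dy":0,"dz":0,"wx":0,"wy":0,"wz":-0.144,"claw":1},{"dx":0,"dy":0,"dz":0,"wx":0,"wy":0,"wz":-0.144,"claw":1},{"dx":0,"dy":0,"dz":0,"wx":0,"wy":0,"wz":-0.144,"claw":1},{"dx":0,"dy":0,"dz":0,"wx":0,"wy":0,"wz":-0.144,"claw":1},{"dx":0,"dy":0,"dz":0,"wx":0,"wy":0,"wz":-0.144,"claw":1},{"dx":0,"dy":0,"dz":0,"wx":0,"wy":0,"wz":-0.144,"claw":1},{"dx":0,"dy":0,"dz":0,"wx":0,"wy":0,"wz":-0.144,"claw":1}]'

```text
clock: 1.1
tool_pos: [0.1675, -0.6018, 0.2492]
eef_rot: [0.653, 0.757, 0.0, -0.0]
contact_force: [-0.7, -0.4, -0.3]
opening: 0.999
```

Request:
drive_tool --commands '[{"dx":0.018,"dy":0.045,"dz":0,"wx":0,"wy":0,"wz":0,"claw":1},{"dx":0.018,"dy":0.045,"dz":0,"wx":0,"wy":0,"wz":0,"claw":1},{"dx":0.018,"dy":0.045,"dz":0,"wx":0,"wy":0,"wz":0,"claw":1},{"dx":0.018,"dy":0.045,"dz":0,"wx":0,"wy":0,"wz":0,"claw":1},{"dx":0.018,"dy":0.045,"dz":0,"wx":0,"wy":0,"wz":0,"claw":1},{"dx":0.018,"dy":0.045,"dz":0,"wx":0,"wy":0,"wz":0,"claw":1},{"dx":0.018,"dy":0.045,"dz":0,"wx":0,"wy":0,"wz":0,"claw":1},{"dx":0.018,"dy":0.045,"dz":0,"wx":0,"wy":0,"wz":0,"claw":1},{"dx":0.018,"dy":0.045,"dz":0,"wx":0,"wy":0,"wz":0,"claw":1},{"dx":0.018,"dy":0.045,"dz":0,"wx":0,"wy":0,"wz":0,"claw":1},{"dx":0,"dy":0,"dz":0,"wx":0,"wy":0,"wz":0,"claw":1}]'

```text
clock: 2.2
tool_pos: [0.5947, -0.352, 0.2494]
eef_rot: [0.651, 0.759, 0.004, -0.0]
contact_force: [0.1, 1.1, -0.3]
opening: 1.002
```

```bash
cat > snap.py <<'E'
import sys
from plant import r,snapshot
from h import *
n,name=sys.argv[1:3]
s=r.get_state();d=snapshot(n);d['state']=s;pickle.dump(d,open(name+'.pkl','wb'))
im=d['color'][:,:,::-1]
if len(sys.argv)>3:
    a=list(map(int,sys.argv[3].split(',')));im=im[a[1]:a[3],a[0]:a[2]];k=min(800/im.shape[1],600/im.shape[0]);im=cv2.convertScaleAbs(cv2.resize(im,None,fx=k,fy=k,interpolation=cv2.INTER_CUBIC),alpha=1.3);print('scale',k)
cv2.imwrite(f'pics/{name}.png',im);print(s['clock'],s['tool_pos'],s['eef_rot'])
E
python3 snap.py wrist w1; python3 -c "
import pickle;print(pickle.load(open('w1.pkl','rb'))['T_tool_cam'])"
```

```text
2.2 [ 0.59473202 -0.35196957  0.24937514] [ 6.51311902e-01  7.58798921e-01  4.12061441e-03 -1.53538773e-04]
[[ 8.14962038e-04  9.57323216e-01  2.89018332e-01  7.36013550e-02]
 [ 9.99999652e-01 -8.31241033e-04 -6.64159102e-05  2.51998098e-04]
 [ 1.76662404e-04  2.89018286e-01 -9.57323560e-01 -1.34367859e-01]
 [ 0.00000000e+00  0.00000000e+00  0.00000000e+00  1.00000000e+00]]
```

View pics/w1.png

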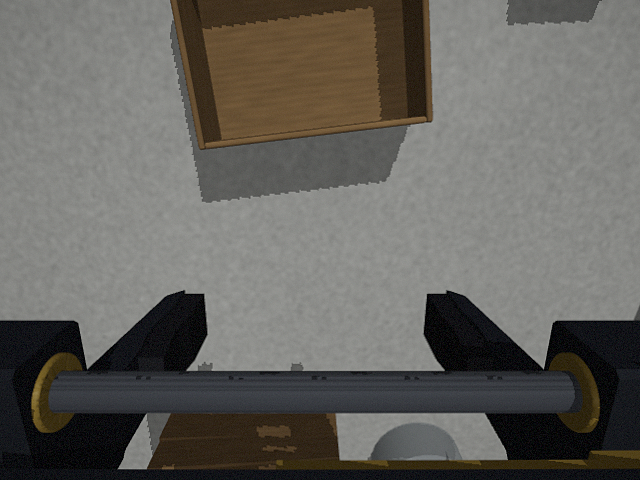

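```bash
cat >> h.py <<'E'
from scipy.spatial.transform import Rotation as Rn
CH=np.array([0.5309,0.0563,0.1406])
def wcam(d):
    T=np.eye(4);T[:3,:3]=Rn.from_quat(d['state']['eef_rot']).as_matrix();T[:3,3]=d['state']['tool_pos']
    d['world_to_cam']=np.linalg.inv(T@d['T_tool_cam']);return d
def ch(w):
    w=np.asarray(w,float);a=CH[2];v=w[...,:2]-CH[:2];return np.stack([v[...,0]*np.cos(a)+v[...,1]*np.sin(a),-v[...,0]*np.sin(a)+v[...,1]*np.cos(a)],-1).round(4)
E
python3 - <<'E'
from h import *
d=wcam(pickle.load(open('w1.pkl','rb')))
L,R=at(d,(203,147),.07),at(d,(432,121),.07);print(L,R,np.linalg.norm(L-R),ch(L),ch(R),ch((L+R)/2))
print('tcp',ch(d['state']['tool_pos']), 'tool yaw',np.degrees(Rn.from_quat(d['state']['eef_rot']).as_matrix()[:2,0]@[0,0]))
t=pickle.load(open('top.pkl','rb'));print('box',at(t,(610,225),.07),at(t,(628,300),.07))
E
```

```text
[ 0.50313988 -0.31034051  0.07      ] [ 0.67168395 -0.26510623  0.07      ] 0.17450858182756368 [-0.0789 -0.3591] [ 0.0944 -0.338 ] [ 0.0077 -0.3485]
tcp [ 0.006  -0.4132] tool yaw 0.0
box [ 0.64251652 -0.51193873  0.07      ] [ 0.48128201 -0.53584356  0.07      ]
```

Request:
drive_tool --commands '[{"dx":0,"dy":-0.006,"dz":0.042,"wx":0,"wy":0,"wz":0,"claw":1},{"dx":0,"dy":0,"dz":0.042,"wx":0,"wy":0,"wz":0,"claw":1},{"dx":0,"dy":0,"dz":0.042,"wx":0,"wy":0,"wz":0,"claw":1},{"dx":0,"dy":0,"dz":0.042,"wx":0,"wy":0,"wz":0,"claw":1},{"dx":0,"dy":0,"dz":0.03,"wx":0,"wy":0,"wz":0,"claw":1},{"dx":0,"dy":0,"dz":0.01,"wx":0,"wy":0,"wz":0,"claw":1},{"dx":0.02,"dy":0,"dz":0,"wx":0,"wy":0,"wz":0,"claw":1},{"dx":0.01,"dy":0,"dz":0,"wx":0,"wy":0,"wz":0,"claw":1},{"dx":0,"dy":0,"dz":0,"wx":0,"wy":0,"wz":0,"claw":1}]'

```text
clock: 3.15
tool_pos: [0.5786, -0.3302, 0.0431]
eef_rot: [0.655, 0.756, 0.001, 0.0]
contact_force: [-0.7, -0.2, 0.7]
opening: 1.002
```

Request:
drive_tool --commands '[{"dx":0.01,"dy":0,"dz":0,"wx":0,"wy":0,"wz":0,"claw":1},{"dx":0.01,"dy":0,"dz":0,"wx":0,"wy":0,"wz":0,"claw":1},{"dx":0.01,"dy":0,"dz":0,"wx":0,"wy":0,"wz":0,"claw":1},{"dx":0.01,"dy":0,"dz":0,"wx":0,"wy":0,"wz":0,"claw":1},{"dx":0.01,"dy":0,"dz":0,"wx":0,"wy":0,"wz":0,"claw":1},{"dx":0.01,"dy":0,"dz":0,"wx":0,"wy":0,"wz":0,"claw":1},{"dx":0.01,"dy":0,"dz":0,"wx":0,"wy":0,"wz":0,"claw":1},{"dx":0.01,"dy":0,"dz":0,"wx":0,"wy":0,"wz":0,"claw":1},{"dx":0.01,"dy":0,"dz":0,"wx":0,"wy":0,"wz":0,"claw":1},{"dx":0.01,"dy":0,"dz":0,"wx":0,"wy":0,"wz":0,"claw":1},{"dx":0.008,"dy":0,"dz":0,"wx":0,"wy":0,"wz":0,"claw":1},{"dx":0,"dy":0,"dz":0,"wx":0,"wy":0,"wz":0,"claw":1}]'

```text
clock: 4.35
tool_pos: [0.5627, -0.2223, 0.0417]
eef_rot: [0.655, 0.756, 0.001, -0.001]
contact_force: [-0.5, -0.3, 0.0]
opening: 0.997
```

```bash
python3 snap.py top t2 280,200,540,395; python3 -c "
from h import *
s=pickle.load(open('t2.pkl','rb'))['state'];print(ch(s['tool_pos']),s['contact_force'])"
```

```text
scale 3.076923076923077
4.35 [ 0.562667   -0.22226052  0.04173333] [ 6.54570918e-01  7.55999987e-01  5.57804383e-04 -7.88692395e-04]
[-0.0076 -0.2803] [-0.54374698 -0.30455633  0.04448644]
```

View pics/t2.png

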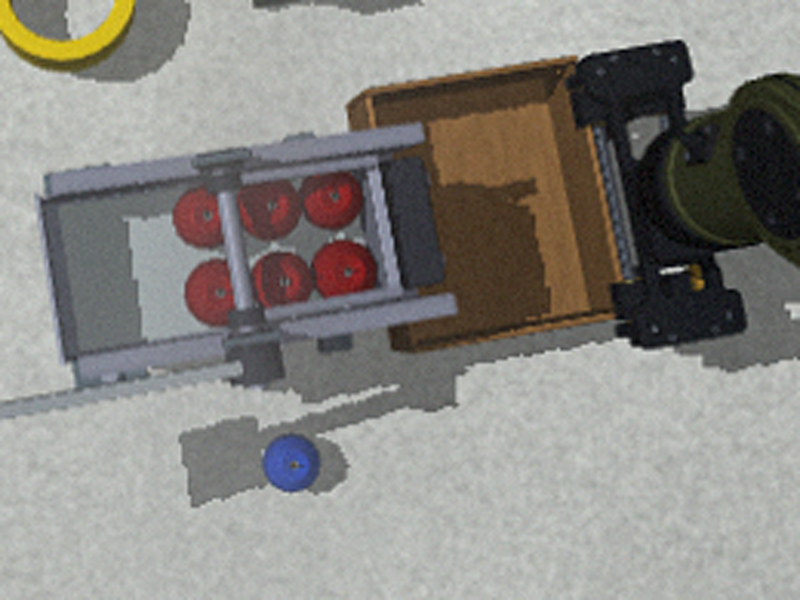

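```bash
python3 - <<'E'
from h import *
d=pickle.load(open('t2.pkl','rb'))
k=3.0769
for n,p,z in[('n+',(365,93),.07),('f+',(577,57),.07),('n-',(413,350),.07),('f-',(622,317),.07),('nb+',(348,103),0),('nb-',(393,347),0),('cheek+',(425,136),.143),('cheek-',(455,305),.143),('rear+',(42,198),.184),('rear-',(66,361),.184)]:
    print(n,ch(at(d,np.array(p)/k+[280,200]-.33,z)))
E
```

```text
n+ [ 0.0918 -0.1196]
f+ [ 0.0936 -0.2682]
n- [-0.0816 -0.1201]
f- [-0.0835 -0.2628]
nb+ [ 0.0958 -0.1213]
nb- [-0.0816 -0.1217]
cheek+ [ 0.0499 -0.1356]
cheek- [-0.0547 -0.1344]
rear+ [0.0455 0.1017]
rear- [-0.0488  0.1023]
```

The tray is now square, about 30 mm short, and 7 mm toward +x of the chute's centre line. I push it diagonally so that friction carries it sideways too.

Request:
drive_tool --commands '[{"dx":0.004,"dy":0,"dz":0,"wx":0,"wy":0,"wz":0,"claw":1},{"dx":0.004,"dy":-0.002,"dz":0,"wx":0,"wy":0,"wz":0,"claw":1},{"dx":0.004,"dy":-0.002,"dz":0,"wx":0,"wy":0,"wz":0,"claw":1},{"dx":0.004,"dy":-0.002,"dz":0,"wx":0,"wy":0,"wz":0,"claw":1},{"dx":0.004,"dy":-0.002,"dz":0,"wx":0,"wy":0,"wz":0,"claw":1},{"dx":0,"dy":0,"dz":0,"wx":0,"wy":0,"wz":0,"claw":1}]'

```text
clock: 5.0
tool_pos: [0.5514, -0.2052, 0.0417]
eef_rot: [0.655, 0.756, -0.0, -0.001]
contact_force: [-0.5, -0.1, -0.8]
opening: 0.998
```

```bash
python3 snap.py top t3 280,200,540,395; python3 -c "
from h import *
s=pickle.load(open('t3.pkl','rb'))['state'];print(ch(s['tool_pos']),s['contact_force'])"
```

```text
scale 3.076923076923077
5.0 [ 0.55139819 -0.20521006  0.04174631] [ 6.55114119e-01  7.55529758e-01 -9.81706687e-05 -5.16234716e-04]
[-0.0164 -0.2618] [-0.46578231 -0.07557336 -0.82832462]
```

View pics/t3.png

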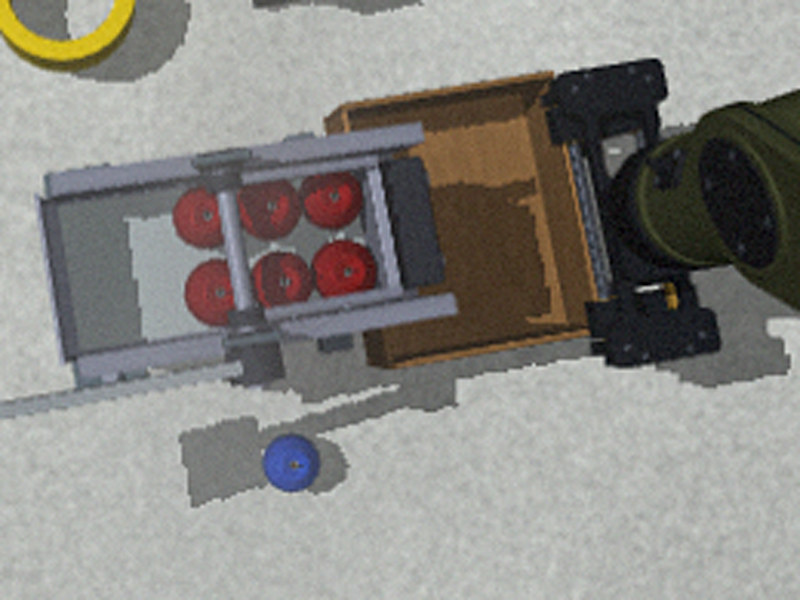

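```bash
python3 - <<'E'
from h import *
d=pickle.load(open('t3.pkl','rb'))
k=3.0769
for n,p,z in[('n+',(343,107),.07),('f+',(553,72),.07),('n-',(387,367),.07),('nb+',(327,115),0),('nb-',(369,362),0),('f-',(597,335),.07)]:
    print(n,ch(at(d,np.array(p)/k+[280,200]-.33,z)))
E
```

```text
n+ [ 0.0848 -0.1032]
f+ [ 0.086  -0.2496]
n- [-0.0897 -0.101 ]
nb+ [ 0.0895 -0.1046]
nb- [-0.0891 -0.1029]
f- [-0.0923 -0.2437]
```

Request:
drive_tool --commands '[{"dx":0.004,"dy":0,"dz":0,"wx":0,"wy":0,"wz":0,"claw":1},{"dx":0.004,"dy":0,"dz":0,"wx":0,"wy":0,"wz":0,"claw":1},{"dx":0.003,"dy":0,"dz":0,"wx":0,"wy":0,"wz":0,"claw":1},{"dx":0.001,"dy":0,"dz":0,"wx":0,"wy":0,"wz":0,"claw":1}]'

```text
clock: 5.45
tool_pos: [0.5502, -0.1938, 0.0417]
eef_rot: [0.655, 0.755, -0.0, -0.0]
contact_force: [-0.0, -1.9, -0.9]
opening: 1.002
```

Request:
drive_tool --commands '[{"dx":0.002,"dy":0,"dz":0,"wx":0,"wy":0,"wz":0,"claw":1},{"dx":0,"dy":0,"dz":0,"wx":0,"wy":0,"wz":0,"claw":1}]'

```text
clock: 5.65
tool_pos: [0.5499, -0.1919, 0.0417]
eef_rot: [0.655, 0.755, 0.0, -0.0]
contact_force: [-0.5, -1.0, -0.6]
opening: 1.0
```

Request:
drive_tool --commands '[{"dx":0.002,"dy":0,"dz":0,"wx":0,"wy":0,"wz":0,"claw":1},{"dx":0,"dy":0,"dz":0,"wx":0,"wy":0,"wz":0,"claw":1}]'

```text
clock: 5.85
tool_pos: [0.5497, -0.1899, 0.0417]
eef_rot: [0.655, 0.755, 0.0, -0.0]
contact_force: [-0.5, -1.3, -0.4]
opening: 1.001
```

Request:
drive_tool --commands '[{"dx":0.002,"dy":0,"dz":0,"wx":0,"wy":0,"wz":0,"claw":1},{"dx":0,"dy":0,"dz":0,"wx":0,"wy":0,"wz":0,"claw":1}]'

```text
clock: 6.05
tool_pos: [0.5497, -0.189, 0.0418]
eef_rot: [0.656, 0.755, -0.0, 0.001]
contact_force: [1.2, -4.2, -1.0]
opening: 1.005
```

Request:
drive_tool --commands '[{"dx":0.002,"dy":0,"dz":0,"wx":0,"wy":0,"wz":0,"claw":1},{"dx":0.002,"dy":0,"dz":0,"wx":0,"wy":0,"wz":0,"claw":1},{"dx":0,"dy":0,"dz":0,"wx":0,"wy":0,"wz":0,"claw":1},{"dx":0,"dy":0,"dz":0,"wx":0,"wy":0,"wz":0,"claw":1}]'

```text
clock: 6.45
tool_pos: [0.5495, -0.189, 0.042]
eef_rot: [0.656, 0.755, -0.002, 0.003]
contact_force: [2.0, -11.5, -1.9]
opening: 1.001
```

Request:
drive_tool --commands '[{"dx":-0.01,"dy":0,"dz":0,"wx":0,"wy":0,"wz":0,"claw":1},{"dx":-0.03,"dy":0,"dz":0,"wx":0,"wy":0,"wz":0,"claw":1},{"dx":-0.03,"dy":0,"dz":0,"wx":0,"wy":0,"wz":0,"claw":1},{"dx":0,"dy":0,"dz":-0.02,"wx":0,"wy":0,"wz":0,"claw":1},{"dx":0,"dy":0,"dz":-0.045,"wx":0,"wy":0,"wz":0,"claw":1},{"dx":0,"dy":0,"dz":-0.045,"wx":0,"wy":0,"wz":0,"claw":0},{"dx":0,"dy":0,"dz":-0.045,"wx":0,"wy":0,"wz":0,"claw":0},{"dx":0,"dy":0,"dz":-0.045,"wx":0,"wy":0,"wz":0,"claw":0},{"dx":0,"dy":0,"dz":-0.045,"wx":0,"wy":0,"wz":0,"claw":0},{"dx":0,"dy":0,"dz":-0.045,"wx":0,"wy":0,"wz":0,"claw":0},{"dx":0,"dy":0,"dz":-0.03,"wx":0,"wy":0,"wz":0,"claw":0},{"dx":0,"dy":0,"dz":0,"wx":0,"wy":0,"wz":0,"claw":0}]'

```text
clock: 7.65
tool_pos: [0.5611, -0.2524, 0.3666]
eef_rot: [0.655, 0.756, 0.003, 0.004]
contact_force: [0.2, 0.9, -0.6]
opening: 0.389
```

Request:
drive_tool --commands '[{"dx":0.048,"dy":-0.005,"dz":0,"wx":0,"wy":0,"wz":0,"claw":0},{"dx":0.048,"dy":-0.005,"dz":0,"wx":0,"wy":0,"wz":0,"claw":0},{"dx":0.048,"dy":-0.005,"dz":0,"wx":0,"wy":0,"wz":0,"claw":0},{"dx":0.048,"dy":-0.005,"dz":0,"wx":0,"wy":0,"wz":0,"claw":0},{"dx":0.048,"dy":-0.005,"dz":0,"wx":0,"wy":0,"wz":0,"claw":0},{"dx":0.048,"dy":-0.005,"dz":0,"wx":0,"wy":0,"wz":0,"claw":0},{"dx":0.048,"dy":-0.005,"dz":0,"wx":0,"wy":0,"wz":0,"claw":0},{"dx":0.048,"dy":-0.005,"dz":0,"wx":0,"wy":0,"wz":0,"claw":0},{"dx":0.048,"dy":-0.005,"dz":0,"wx":0,"wy":0,"wz":0,"claw":0},{"dx":0.048,"dy":-0.005,"dz":0,"wx":0,"wy":0,"wz":0,"claw":0},{"dx":0.03,"dy":-0.004,"dz":0,"wx":0,"wy":0,"wz":0,"claw":0},{"dx":0,"dy":0,"dz":0,"wx":0,"wy":0,"wz":0,"claw":0}]'

```text
clock: 8.85
tool_pos: [0.4301, 0.2491, 0.3612]
eef_rot: [0.652, 0.759, 0.0, -0.002]
contact_force: [-0.1, 0.8, 0.2]
opening: 0.007
```

```bash
python3 snap.py wrist w4; python3 snap.py top t4 200,195,540,395; python3 -c "
from h import *
s=pickle.load(open('t4.pkl','rb'))['state'];print(ch(s['tool_pos']),s['contact_force'],s['q'])"
```

```text
8.85 [0.43006729 0.24908146 0.36116272] [ 6.51564014e-01  7.58590459e-01  2.82051778e-04 -2.18439520e-03]
scale 2.3529411764705883
8.9 [0.43146867 0.24587541 0.36086642] [ 6.53165847e-01  7.57213807e-01 -6.96227324e-04 -1.06875483e-03]
[-0.0719  0.2016] [ 0.69397011 -0.84247103 -0.34632097] [-0.17245559  0.43971709 -0.66288829  1.76502563  0.30552537  1.04392254
 -0.79793417]
```

View pics/w4.png

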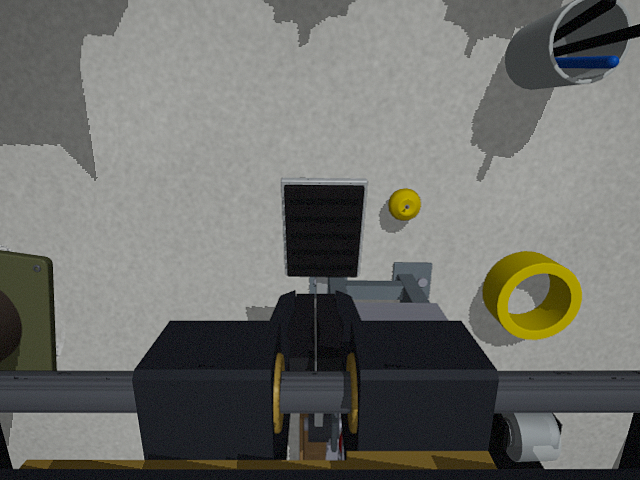

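View pics/t4.png

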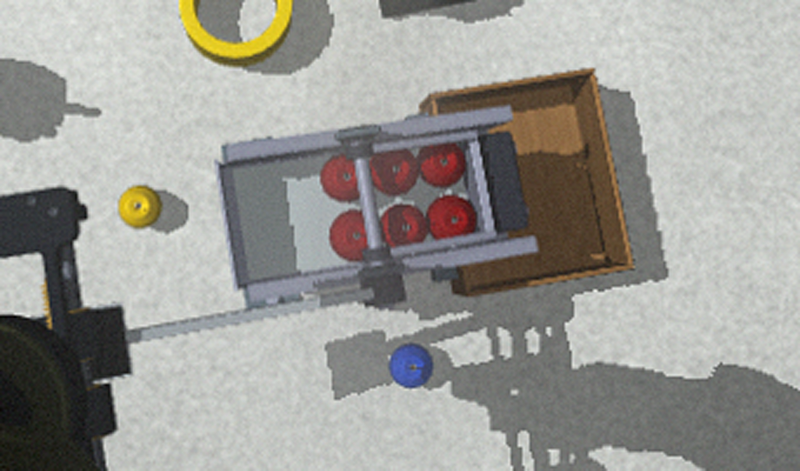

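```bash
python3 - <<'E'
from h import *
d=wcam(pickle.load(open('w4.pkl','rb')))
P=[at(d,p,z) for p,z in[((282,180),.272),((367,181),.272),((358,277),.25),((287,276),.25)]]
print([ch(p).tolist() for p in P],ch(np.mean(P,0)))
t=pickle.load(open('t4.pkl','rb'));k=2.35294
for n,p in[('n+',(438,96)),('f+',(595,70)),('f-',(633,268)),('n-',(467,294))]:print(n,ch(at(t,np.array(p)/k+[200,195]-.33,.07)))
R=Rn.from_quat(t['state']['eef_rot']).as_matrix();print(R.round(4))
E
```

```text
[[-0.0917, 0.2468], [-0.0443, 0.2469], [-0.0443, 0.1808], [-0.091, 0.1809]] [-0.0678  0.2138]
n+ [ 0.0844 -0.0919]
f+ [ 0.0855 -0.2346]
f- [-0.0907 -0.2334]
n- [-0.0886 -0.0861]
[[-1.467e-01  9.892e-01 -2.500e-03]
 [ 9.892e-01  1.467e-01  3.000e-04]
 [ 7.000e-04 -2.500e-03 -1.000e+00]]
```

Request:
drive_tool --commands '[{"dx":0.011,"dy":0.003,"dz":0.03,"wx":0,"wy":0,"wz":0,"claw":0},{"dx":0,"dy":0,"dz":0.03,"wx":0,"wy":0,"wz":0,"claw":0},{"dx":0,"dy":0,"dz":0.015,"wx":0,"wy":0,"wz":0,"claw":0},{"dx":0,"dy":0,"dz":0,"wx":0,"wy":0,"wz":0,"claw":0},{"dx":0,"dy":0,"dz":0,"wx":0,"wy":0,"wz":0,"claw":0}]'

```text
clock: 9.45
tool_pos: [0.4354, 0.2538, 0.2867]
eef_rot: [0.656, 0.755, -0.0, 0.0]
contact_force: [0.6, 0.2, 1.3]
opening: 0.006
```

```bash
python3 -c "
from h import *
from plant import r
s=r.get_state();print(ch(s['tool_pos']),s['tool_pos'],s['contact_force'])"
```

```text
[-0.0669  0.209 ] [0.43539132 0.25384911 0.28668377] [0.64756633 0.22101746 1.3433641 ]
```

Request:
drive_tool --commands '[{"dx":0.004,"dy":0,"dz":0.006,"wx":0,"wy":0,"wz":0,"claw":0},{"dx":0,"dy":0,"dz":0.005,"wx":0,"wy":0,"wz":0,"claw":0},{"dx":0.002,"dy":0,"dz":0.005,"wx":0,"wy":0,"wz":0,"claw":0},{"dx":0.002,"dy":0,"dz":0.006,"wx":0,"wy":0,"wz":0,"claw":0},{"dx":0.003,"dy":0,"dz":0.008,"wx":0,"wy":0,"wz":0,"claw":0}]'

```text
clock: 9.95
tool_pos: [0.4339, 0.2664, 0.2576]
eef_rot: [0.656, 0.755, 0.001, 0.001]
contact_force: [-1.4, -1.4, 6.7]
opening: 0.006
```

Request:
drive_tool --commands '[{"dx":0.003,"dy":0,"dz":0.0115,"wx":0,"wy":0,"wz":0,"claw":0},{"dx":0.003,"dy":0,"dz":0.0115,"wx":0,"wy":0,"wz":0,"claw":0},{"dx":0.002,"dy":0,"dz":0.0115,"wx":0,"wy":0,"wz":0,"claw":0},{"dx":0.002,"dy":0,"dz":0.0115,"wx":0,"wy":0,"wz":0,"claw":0},{"dx":0.001,"dy":0,"dz":0.0115,"wx":0,"wy":0,"wz":0,"claw":0},{"dx":0.001,"dy":0,"dz":0.0115,"wx":0,"wy":0,"wz":0,"claw":0},{"dx":0,"dy":0,"dz":0.0115,"wx":0,"wy":0,"wz":0,"claw":0},{"dx":0,"dy":0,"dz":0.0115,"wx":0,"wy":0,"wz":0,"claw":0},{"dx":-0.001,"dy":0,"dz":0.0115,"wx":0,"wy":0,"wz":0,"claw":0},{"dx":-0.001,"dy":0,"dz":0.008,"wx":0,"wy":0,"wz":0,"claw":0},{"dx":0,"dy":0,"dz":0,"wx":0,"wy":0,"wz":0,"claw":0}]'

```text
clock: 11.05
tool_pos: [0.4326, 0.2757, 0.1452]
eef_rot: [0.656, 0.755, 0.0, 0.001]
contact_force: [-0.8, -0.7, 7.5]
opening: 0.0
```

Request:
drive_tool --commands '[{"dx":0,"dy":0,"dz":0,"wx":0,"wy":0,"wz":0,"claw":0},{"dx":0,"dy":0,"dz":0,"wx":0,"wy":0,"wz":0,"claw":0},{"dx":0,"dy":0,"dz":0,"wx":0,"wy":0,"wz":0,"claw":0},{"dx":0,"dy":0,"dz":0,"wx":0,"wy":0,"wz":0,"claw":0},{"dx":0,"dy":0,"dz":0,"wx":0,"wy":0,"wz":0,"claw":0},{"dx":0,"dy":0,"dz":0,"wx":0,"wy":0,"wz":0,"claw":0},{"dx":0,"dy":0,"dz":0,"wx":0,"wy":0,"wz":0,"claw":0},{"dx":0,"dy":0,"dz":0,"wx":0,"wy":0,"wz":0,"claw":0},{"dx":0,"dy":0,"dz":0,"wx":0,"wy":0,"wz":0,"claw":0},{"dx":0,"dy":0,"dz":0,"wx":0,"wy":0,"wz":0,"claw":0}]'

```text
clock: 12.05
tool_pos: [0.4326, 0.2759, 0.1461]
eef_rot: [0.656, 0.755, 0.001, 0.001]
contact_force: [-0.4, -1.6, 8.0]
opening: 0.007
```

```bash
python3 snap.py top t5 200,195,540,395; python3 -c "
from h import *
s=pickle.load(open('t5.pkl','rb'))['state'];print(ch(s['tool_pos']),s['contact_force'])"
```

```text
scale 2.3529411764705883
12.05 [0.43258499 0.27586792 0.14610111] [6.55607511e-01 7.55101349e-01 5.62851608e-04 6.54547199e-04]
[-0.0666  0.2312] [-0.39082971 -1.58554331  7.97371615]
```

View pics/t5.png

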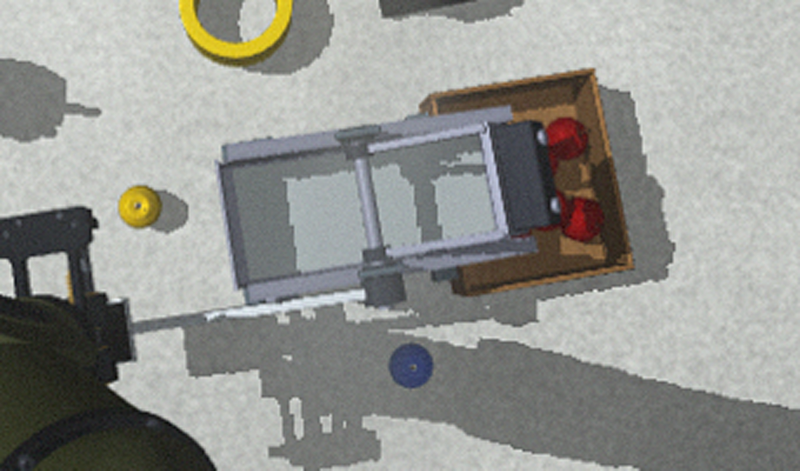

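The chute floor behind the flap is empty, and apples show in the tray at (567,137) and (583,215). I hold one more second and then check from the side.

Request:
drive_tool --commands '[{"dx":0,"dy":0,"dz":0,"wx":0,"wy":0,"wz":0,"claw":0},{"dx":0,"dy":0,"dz":0,"wx":0,"wy":0,"wz":0,"claw":0},{"dx":0,"dy":0,"dz":0,"wx":0,"wy":0,"wz":0,"claw":0},{"dx":0,"dy":0,"dz":0,"wx":0,"wy":0,"wz":0,"claw":0},{"dx":0,"dy":0,"dz":0,"wx":0,"wy":0,"wz":0,"claw":0},{"dx":0,"dy":0,"dz":0,"wx":0,"wy":0,"wz":0,"claw":0},{"dx":0,"dy":0,"dz":0,"wx":0,"wy":0,"wz":0,"claw":0},{"dx":0,"dy":0,"dz":0,"wx":0,"wy":0,"wz":0,"claw":0},{"dx":0,"dy":0,"dz":0,"wx":0,"wy":0,"wz":0,"claw":0},{"dx":0,"dy":0,"dz":0,"wx":0,"wy":0,"wz":0,"claw":0}]'

```text
clock: 13.1
tool_pos: [0.4326, 0.2758, 0.1461]
eef_rot: [0.656, 0.755, 0.001, 0.001]
contact_force: [-0.3, -2.0, 7.9]
opening: 0.007
```

```bash
python3 snap.py scene s6 190,130,450,320
```

```text
scale 3.076923076923077
13.1 [0.43259047 0.27584859 0.14609498] [6.55610599e-01 7.55098673e-01 5.43399346e-04 6.64053739e-04]
```

View pics/s6.png

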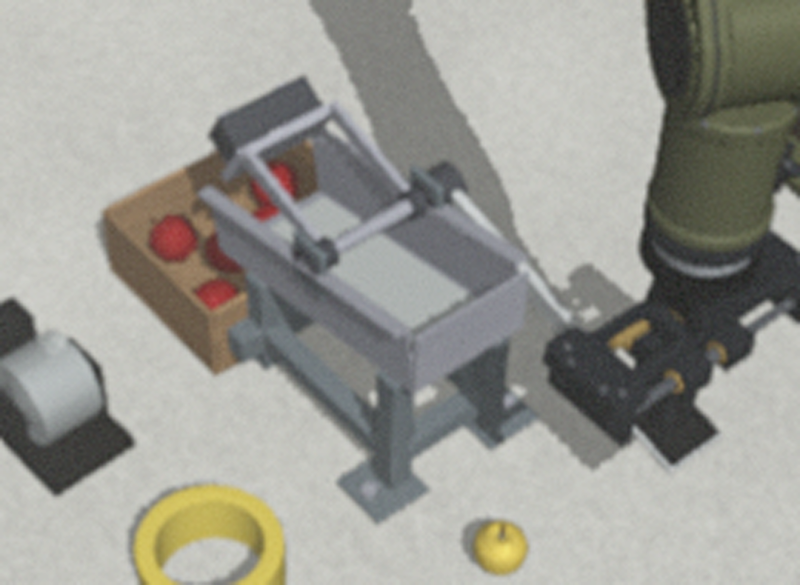

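All of the chute floor is empty out to the mouth and no apple lies on the bench. Five apples show in the tray, with the sixth hidden by the cheek. Now I ease the lever up.

Request:
drive_tool --commands '[{"dx":0,"dy":0,"dz":-0.004,"wx":0,"wy":0,"wz":0,"claw":0},{"dx":0.001,"dy":0,"dz":-0.007,"wx":0,"wy":0,"wz":0,"claw":0},{"dx":0.001,"dy":0,"dz":-0.007,"wx":0,"wy":0,"wz":0,"claw":0},{"dx":0,"dy":0,"dz":-0.007,"wx":0,"wy":0,"wz":0,"claw":0},{"dx":0,"dy":0,"dz":-0.007,"wx":0,"wy":0,"wz":0,"claw":0},{"dx":0,"dy":0,"dz":-0.007,"wx":0,"wy":0,"wz":0,"claw":0},{"dx":0,"dy":0,"dz":-0.007,"wx":0,"wy":0,"wz":0,"claw":0},{"dx":-0.001,"dy":0,"dz":-0.007,"wx":0,"wy":0,"wz":0,"claw":0},{"dx":-0.001,"dy":0,"dz":-0.007,"wx":0,"wy":0,"wz":0,"claw":0},{"dx":-0.001,"dy":0,"dz":-0.007,"wx":0,"wy":0,"wz":0,"claw":0},{"dx":-0.001,"dy":0,"dz":-0.007,"wx":0,"wy":0,"wz":0,"claw":0},{"dx":-0.001,"dy":0,"dz":-0.007,"wx":0,"wy":0,"wz":0,"claw":0}]'

```text
clock: 14.35
tool_pos: [0.4329, 0.274, 0.2276]
eef_rot: [0.655, 0.755, 0.001, 0.0]
contact_force: [-1.0, 0.8, 8.0]
opening: 0.003
```

Request:
drive_tool --commands '[{"dx":-0.001,"dy":0,"dz":-0.004,"wx":0,"wy":0,"wz":0,"claw":0},{"dx":-0.001,"dy":0,"dz":-0.004,"wx":0,"wy":0,"wz":0,"claw":0},{"dx":-0.001,"dy":0,"dz":-0.004,"wx":0,"wy":0,"wz":0,"claw":0},{"dx":-0.001,"dy":0,"dz":-0.004,"wx":0,"wy":0,"wz":0,"claw":0},{"dx":-0.001,"dy":0,"dz":-0.004,"wx":0,"wy":0,"wz":0,"claw":0},{"dx":-0.001,"dy":0,"dz":-0.003,"wx":0,"wy":0,"wz":0,"claw":0},{"dx":-0.001,"dy":0,"dz":-0.002,"wx":0,"wy":0,"wz":0,"claw":0},{"dx":0,"dy":0,"dz":0,"wx":0,"wy":0,"wz":0,"claw":0}]'

```text
clock: 15.15
tool_pos: [0.4338, 0.2677, 0.2528]
eef_rot: [0.655, 0.755, 0.002, -0.0]
contact_force: [-1.6, 0.8, 7.6]
opening: 0.006
```

Request:
drive_tool --commands '[{"dx":-0.001,"dy":0,"dz":-0.002,"wx":0,"wy":0,"wz":0,"claw":0},{"dx":-0.001,"dy":0,"dz":-0.002,"wx":0,"wy":0,"wz":0,"claw":0},{"dx":-0.001,"dy":0,"dz":-0.002,"wx":0,"wy":0,"wz":0,"claw":0},{"dx":-0.001,"dy":0,"dz":-0.002,"wx":0,"wy":0,"wz":0,"claw":0},{"dx":-0.001,"dy":0,"dz":-0.002,"wx":0,"wy":0,"wz":0,"claw":0},{"dx":-0.001,"dy":0,"dz":-0.002,"wx":0,"wy":0,"wz":0,"claw":0},{"dx":-0.001,"dy":0,"dz":-0.002,"wx":0,"wy":0,"wz":0,"claw":0},{"dx":0,"dy":0,"dz":-0.002,"wx":0,"wy":0,"wz":0,"claw":0},{"dx":0,"dy":0,"dz":0,"wx":0,"wy":0,"wz":0,"claw":0}]'

```text
clock: 16.05
tool_pos: [0.4349, 0.2612, 0.269]
eef_rot: [0.655, 0.755, 0.003, -0.0]
contact_force: [-1.8, 1.9, 9.9]
opening: 0.001
```

Request:
drive_tool --commands '[{"dx":0,"dy":0,"dz":-0.001,"wx":0,"wy":0,"wz":0,"claw":0},{"dx":0,"dy":0,"dz":-0.001,"wx":0,"wy":0,"wz":0,"claw":0},{"dx":0,"dy":0,"dz":-0.001,"wx":0,"wy":0,"wz":0,"claw":0},{"dx":0,"dy":0,"dz":-0.001,"wx":0,"wy":0,"wz":0,"claw":0},{"dx":0,"dy":0,"dz":-0.001,"wx":0,"wy":0,"wz":0,"claw":0},{"dx":0,"dy":0,"dz":0,"wx":0,"wy":0,"wz":0,"claw":0}]'

```text
clock: 16.65
tool_pos: [0.4351, 0.2596, 0.2734]
eef_rot: [0.656, 0.755, 0.001, 0.001]
contact_force: [-0.8, -0.7, 7.2]
opening: 0.002
```

Request:
drive_tool --commands '[{"dx":0,"dy":0,"dz":-0.001,"wx":0,"wy":0,"wz":0,"claw":0},{"dx":0,"dy":0,"dz":-0.001,"wx":0,"wy":0,"wz":0,"claw":0},{"dx":0,"dy":0,"dz":-0.001,"wx":0,"wy":0,"wz":0,"claw":0},{"dx":0,"dy":0,"dz":-0.001,"wx":0,"wy":0,"wz":0,"claw":0},{"dx":0,"dy":0,"dz":0,"wx":0,"wy":0,"wz":0,"claw":0}]'

```text
clock: 17.15
tool_pos: [0.4343, 0.259, 0.2762]
eef_rot: [0.655, 0.755, -0.0, -0.0]
contact_force: [0.4, 0.4, -0.4]
opening: 0.003
```

Request:
drive_tool --commands '[{"dx":0,"dy":0,"dz":-0.001,"wx":0,"wy":0,"wz":0,"claw":0},{"dx":0,"dy":0,"dz":-0.001,"wx":0,"wy":0,"wz":0,"claw":0},{"dx":0,"dy":0,"dz":-0.001,"wx":0,"wy":0,"wz":0,"claw":0},{"dx":0,"dy":0,"dz":-0.001,"wx":0,"wy":0,"wz":0,"claw":0},{"dx":0,"dy":0,"dz":0,"wx":0,"wy":0,"wz":0,"claw":0}]'

```text
clock: 17.65
tool_pos: [0.4345, 0.259, 0.2803]
eef_rot: [0.656, 0.755, 0.0, 0.0]
contact_force: [0.2, 0.4, 0.3]
opening: 0.006
```

The force dropped to zero at z ≈ 0.276, where shut was expected, so the lever is at rest. I lift the hand clear, move back, and check.

Request:
drive_tool --commands '[{"dx":0,"dy":0,"dz":-0.02,"wx":0,"wy":0,"wz":0,"claw":0},{"dx":0,"dy":0,"dz":-0.04,"wx":0,"wy":0,"wz":0,"claw":0},{"dx":0,"dy":0,"dz":-0.04,"wx":0,"wy":0,"wz":0,"claw":0},{"dx":0,"dy":-0.04,"dz":0,"wx":0,"wy":0,"wz":0,"claw":0},{"dx":0,"dy":0,"dz":0,"wx":0,"wy":0,"wz":0,"claw":0},{"dx":0,"dy":0,"dz":0,"wx":0,"wy":0,"wz":0,"claw":0},{"dx":0,"dy":0,"dz":0,"wx":0,"wy":0,"wz":0,"claw":0}]'

```text
clock: 18.35
tool_pos: [0.3954, 0.2531, 0.3799]
eef_rot: [0.656, 0.755, -0.0, 0.0]
contact_force: [0.3, 0.4, 0.4]
opening: 0.007
```

```bash
python3 snap.py top t7; python3 snap.py scene s7; python3 - <<'E'
import cv2,numpy as np
a=cv2.imread('pics/t7.png')[195:395,200:540];b=cv2.imread('pics/s7.png')[130:320,190:450]
a=cv2.resize(a,(510,300),interpolation=3);b=cv2.resize(b,(411,300),interpolation=3)
c=np.zeros((600,510,3),np.uint8);c[:300]=a;c[300:,:411]=b
cv2.imwrite('pics/f7.png',cv2.convertScaleAbs(c,alpha=1.3))
E
```

```text
18.35 [0.39544735 0.25314142 0.37994023] [ 6.55790607e-01  7.54942819e-01 -7.35721617e-05  1.18655813e-04]
18.4 [0.39553445 0.25319184 0.37981517] [ 6.55904876e-01  7.54843534e-01 -1.69093405e-04 -6.22771858e-05]
```

View pics/f7.png

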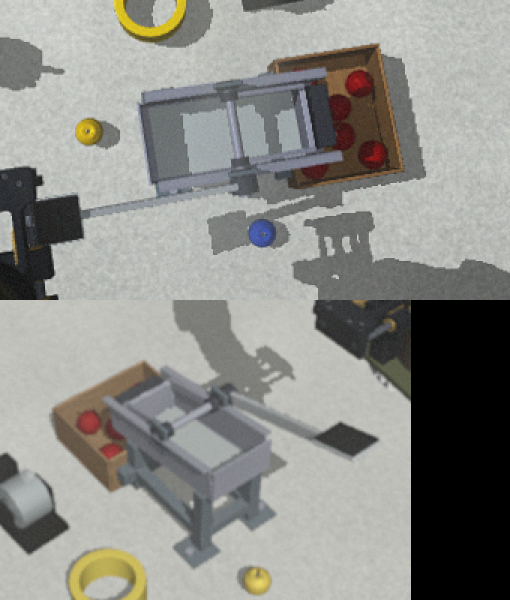

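```bash
python3 -c "
from plant import r
print(r.finish_job())"
```

```text
the job is handed in; nothing more can be done
None
```

I finished the job and handed it in at about 18.4 s of the 62 s allowed.

- **Tray:** I pushed it to the stop bar with both open fingers and a slight diagonal nudge to centre it. It seated at about 11 N, square and within roughly 1 mm of the chute's centre line. Its corners were in the same place after the apples fell.
- **Lever:** I pressed the paddle with the closed fingers at about 8 N, to an estimated 0.56 rad, and held it until the whole chute floor was empty. I eased it back at 1 mm per 0.1 s at the end. The force fell to zero at the height expected for shut, so I saw no sign of a slam.
- **Last pictures:** The flap is shut, the lever is at rest and the hand is clear of everything. The tape roll, tape dispenser and look-alike apples in view look unmoved. The pen pot was outside the final crops, but the hand never went near it.
- **Apples:** No single view shows all six in the tray. Five show from above, and the side view shows one more in the corner hidden by the cheek. None was left in the chute and none lay on the bench.
- **Disagreement:** The tray's long side measured about 175 mm instead of 180 mm, and my chute fit was 3–4 mm off along the chute. The push to the bar and the paddle aim taken from the wrist camera made up for both.

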